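Muddlers away, heavy end down

ROBOT

A 6-joint arm with a two-finger parallel gripper is mounted at the origin on a cart in front of the work surface, level with it; the furniture and walls round the work are solid. World frame = base frame: x ahead of the robot, y to its left, z up, the work surface at z = 0. Lengths are in m, angles in rad, forces in N, time in s.
With the tool pointing down it reaches from about 0.275 to 0.825 m from the base axis. Payload 5.2 kg.
Tool frame: the origin (TCP) lies midway between the tips of the shut fingers; the grasp point (between the pads) lies 19 mm behind it; z points along the fingers, y is the line along which they close (so a half turn about z gives the same grasp; the last joint's range is limited). The gripper opens to 93 mm and grips with 3 to 60 N. Pads are 15 mm wide; open, the fingers measure 128 mm over their backs; the gripper's body (75 mm by 188 mm) begins 65 mm behind the grasp point.
Start: joints at [1.046, 0.259, 1.535, -0, 1.348, -0.203], TCP at [0.174, 0.522, 0.219] pointing down, gripper open.
Joint ranges: [-3.14, 3.14], [-0.91, 2.08], [0.19, 2.58], [-1.22, 4.36], [0.22, 2.71], [-3.12, 3.12]. Speed limits (rad/s): [2.57, 2.57, 3.14, 3.14, 3.14, 3.14].

INTERFACE

Orientations are given as a unit quaternion [w, x, y, z].
In Python, from bench import read_state, read_camera, camera_params, sign_off gives the robot as it stands. The module is installed in compiled form; this text tells all that it offers.
- The arm moves only by the tool play_rows, never from a script. Its argument "moves" is a list of rows, each an object with "gripper": the opening, from 0 (shut) to 1 (fully open); "translation": the shift along the tool's x, y, z normalised to -1 to 1, where 1 is 0.1 m, a list of three; "dr": the turn, a rotation vector about the tool's x, y, z normalised to -1 to 1, where 1 is 45 degrees, a list of three. In form: [{"gripper": gripper, "translation": [x, y, z], "dr": [ax, ay, az]}, ...]. A call has 1 to 8 rows; each row is the pose to reach, as a shift and turn from the pose commanded when the call began, along the tool's axes at that moment; what a row does not reach only later rows make up. A row lasts 1/8 s, in which the tool goes at most 62.5 mm and 10.7 degrees, less where a joint would pass 70% of its speed; a pose out of reach is approached as far as the arm can. A call with a number of a shift or a turn outside -1 to 1 is refused whole. A call with a gripper value outside its range is refused whole. The fingers move at their own pace and stop on an object; "force" is the grip in N (left out, the last holds). Time passes only in rows, so rows that repeat a pose let the fingers close. It gives the time, the measured TCP pose, the force, the opening and the grip force at its end, in the units of the state.
- read_state(): the state, without advancing time (a new reading comes with each control period).
- read_camera(name): name is "side" or "top"; returns the picture (400x640x3 uint8, blue, green, red); there is no depth.
- camera_params(name): a dict with "K" (3x3 intrinsics, pixels), "dist" ([k1, k2, p1, p2, k3] as OpenCV has them; the pictures are not rectified), "cam_to_world" (4x4, takes a point from camera to world coordinates). Camera axes: x right, y down, z forward; pixel columns grow to the right and rows downward; lengths in m; the calibration is good to about 2 mm. A picture is of the moment at which its call begins. camera_params takes no time and is no camera call.
- sign_off(): hands the job in; it is judged then, once.
The state is a dict: "time": time; "qpos": joint angles; "joint_velocities": joint speeds; "tau": joint torques, N m; "tool_pos": TCP position; "tool_rot": TCP orientation; "force": force on the tool from outside, world axes, zero at the start; "wrist_torque": the same for the moment, N m; "grip_width": finger opening in m; "grasp_force": force on a finger pad.
Only numpy, scipy, OpenCV 4.12 (cv2) and the standard library are available. Lean on these libraries where they do the work, as an engineer would, in place of code of your own. Each camera call takes 0.05 s, during which the arm holds its last target. There are 200 camera calls.

TASK

Put both wooden muddlers away upright in the grey storage stand, one in each well, each with its heavy end down. You cannot see which end is heavy, so lift each one by the two swivel grips at its middle and let the heavy end swing down, then lower it into a free well and let go.

Things in the scene. Friction and masses are not known exactly. Their poses are not given: they have to be found in the camera images.
- muddler_a: Square wooden stick, steel shoe at each end, 104 x 34 x 34 mm, 0.2-0.35 kg, lying flat. Origin at its middle (17 mm up as it lies); x along its length, y through two round black rubber swivel grips (26 mm dia.) on its long sides at mid-length, 48 mm over their outer faces. Grips turn freely about y. One end is far heavier; the ends look alike, so only lifting tells which.
- muddler_b: Same in looks and size as muddler_a (104 x 34 x 34 mm), same origin and axes; its heavy end may be the other one. Pinched across both grips and lifted until its middle is over 60 mm up, either muddler swings heavy end down within 1 s and hangs upright: lower end 52 mm below the grips' centres, light end 52 mm above them, between the fingers.
- well_1 (a point): Centre of the floor of one of two square wells in the fixed grey stand (190 x 80 x 32 mm); floor 6 mm above the worktop, well 52 x 52 mm, 26 mm deep, rim 32 mm above the worktop. z up, x and y along the well's sides, y along the stand's length. A muddler standing in it has its middle 58 mm above the worktop, grips clear above the rim.
- well_2 (a point): Centre of the floor of the stand's other well, same size and axes as well_1, 110 mm from it along the stand's length. Between muddlers and stand is a printer 122 mm tall; behind it a glass display case 430 mm tall, its nearest corner at x 0.57, y 0.26 m, its front receding to the right: carry things across at x about 0.4 m, over 180 mm up, not in a wide swing.

How it is judged:
By the outcome, as a careful person would: the job done as asked, in the order asked, and still so for the second after the job is handed in, with the robot touching nothing.
It also fails if it takes over 72 s, if anything falls off the work surface, if the arm or the gripper's body presses on something with over 40 N, if the wrist force passes 120 N, or if a joint passes its speed limit or range.

## Working session

There is one attempt and no reset: what is moved stays moved. The work goes in short steps, Python scripts to look and compute and a tool call to move; the robot and the scene stay as the last step left them, time stands still between calls to the robot, and variables do not carry over. Pictures are saved under pics/ and viewed, at most 10 in all, crops included, and the job is handed in when it is done.

Besides the shell and the picture viewer there is one more tool, called by a JSON object that holds its "fn" and its "kwargs". play_rows: Moves the arm, as the interface text tells. Its arguments: {"type":"object","properties":{"moves":{"type":"array"},"force":{"type":"number"}},"required":["moves"]}

```bash
mkdir -p pics; python3 - <<'E'
from bench import *
import cv2
for n in("top","side"):
    cv2.imwrite(f"pics/{n}0.png",read_camera(n)); p=camera_params(n); print(n,p["K"],p["dist"],p["cam_to_world"])
s=read_state();print(s["time"],s["tool_pos"],s["tool_rot"],s["grip_width"])
E
```

```text
top [[403.75615631   0.         315.78680177]
 [  0.         403.75615631 199.55637314]
 [  0.           0.           1.        ]] [-0.05752259  0.          0.          0.          0.        ] [[ 2.45578282e-04 -9.91721309e-01  1.28408663e-01  3.62503911e-01]
 [-9.99933863e-01  1.23293936e-03  1.14345422e-02  5.71530596e-02]
 [-1.14981993e-02 -1.28402978e-01 -9.91655417e-01  1.02813903e+00]
 [ 0.00000000e+00  0.00000000e+00  0.00000000e+00  1.00000000e+00]]
side [[403.61662687   0.         321.63690749]
 [  0.         403.61662687 197.4486469 ]
 [  0.           0.           1.        ]] [0.00421864 0.         0.         0.         0.        ] [[-0.99734867  0.04557435 -0.05673272  0.55083731]
 [ 0.07269822  0.58911823 -0.80476995  0.97022738]
 [-0.00325459 -0.80676061 -0.59086946  0.71943133]
 [ 0.          0.          0.          1.        ]]
0.1 [0.17369369 0.52135939 0.21791567] [-2.81491347e-04  1.60208294e-01  9.87082900e-01 -7.55927515e-04] 0.09273358672994943
```

View pics/top0.png

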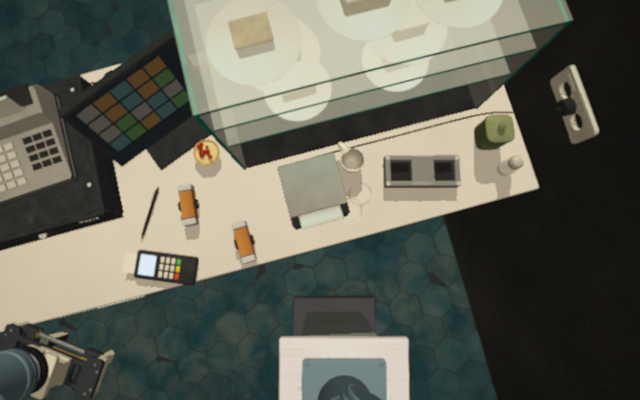

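View pics/side0.png

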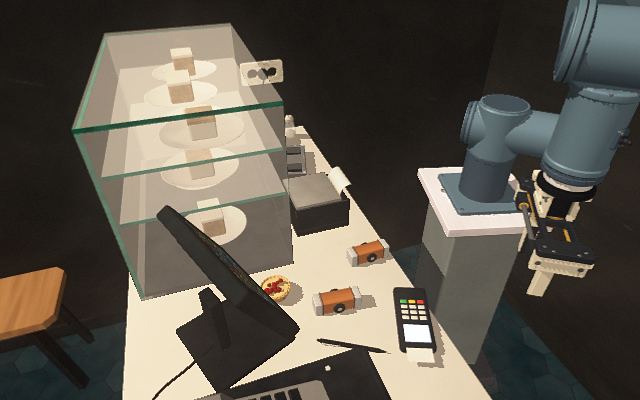

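The top view shows the muddlers at about (188,205) and (244,242), the printer at (314,190), and the stand's wells near (398,171) and (444,170). Next I'll enlarge both areas.

```bash
python3 - <<'E'
import cv2,numpy as np
i=cv2.imread("pics/top0.png")
a=cv2.resize(i[175:275,165:275],None,fx=5,fy=5,interpolation=cv2.INTER_CUBIC)
b=cv2.resize(i[140:200,375:475],None,fx=5,fy=5,interpolation=cv2.INTER_CUBIC)
for m,(x0,y0) in((a,(165,175)),(b,(375,140))):
    for k in range(0,m.shape[1],50): cv2.putText(m,str(x0+k//5),(k,8),0,.3,(0,0,255)); cv2.line(m,(k,8),(k,14),(0,0,255))
    for k in range(0,m.shape[0],50): cv2.putText(m,str(y0+k//5),(0,k+4),0,.3,(255,0,0)); cv2.line(m,(20,k),(28,k),(255,0,0))
cv2.imwrite("pics/ca.png",a);cv2.imwrite("pics/cb.png",b)
E
cat > h.py <<'E'
import cv2,numpy as np
from bench import *
from scipy.spatial.transform import Rotation as R
def ray(n,uv,z):
    p=camera_params(n);q=cv2.undistortPoints(np.array([[uv]],float),np.array(p["K"]),np.array(p["dist"]))[0,0]
    T=np.array(p["cam_to_world"]);d=T[:3,:3]@[*q,1];return T[:3,3]+d*(z-T[2,3])/d[2]
def proj(n,X):
    p=camera_params(n);T=np.linalg.inv(np.array(p["cam_to_world"]))
    return cv2.projectPoints(np.array([X],float),cv2.Rodrigues(T[:3,:3])[0],T[:3,3],np.array(p["K"]),np.array(p["dist"]))[0][0,0]
E
```

```text
(no output)
```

View pics/ca.png

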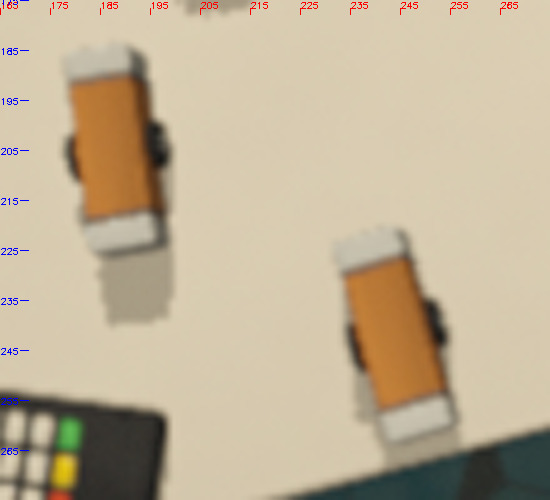

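View pics/cb.png

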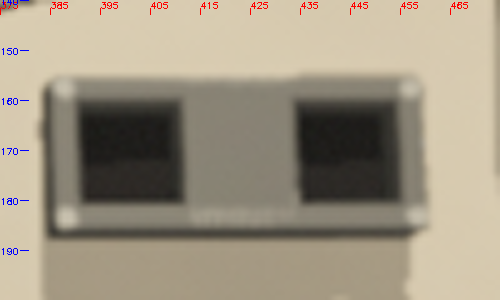

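The crops give orange-face centres at pixels (187.3,204.4) and (244,241.8), with clear corners. The well rim centres are at (401,170.3) and (444.6,170.3).

```bash
python3 - <<'E'
from h import *
def P(x,y,o,z): return ray("top",(o[0]+x/5,o[1]+y/5),z)
a=(165,175);b=(375,140)
for nm,c in(("L",[(70,83),(138,73),(83,222),(152,211)]),("R",[(345,275),(408,257),(382,412),(445,393)])):
    Q=[P(*q,a,.034) for q in c]; m=np.mean(Q,0);d=Q[0]+Q[1]-Q[2]-Q[3]
    print(nm,m,"yaw",np.degrees(np.arctan2(d[1],d[0])),"w",np.linalg.norm(Q[0]-Q[1]),"len",np.linalg.norm(d)/2)
for g in[(72,155),(158,145),(357,348),(436,322)]: print("grip",P(*g,a,.017))
W=[[P(*q,b,.032) for q in c] for c in([(78,100),(182,100),(182,203),(78,203)],[(296,100),(400,100),(400,203),(300,203)])]
for w in W: print("well",np.mean(w,0),np.linalg.norm(w[0]-w[1]),np.linalg.norm(w[1]-w[2]))
C=[P(*q,b,.032) for q in[(48,78),(422,75),(428,228),(52,230)]];print("stand",np.mean(C,0),[np.linalg.norm(C[i]-C[i-1]) for i in range(4)])
s=read_state();print(R.from_quat(np.roll(s["tool_rot"],-1)).as_matrix().round(3))
E
```

```text
L [0.47944112 0.39068191 0.034     ] yaw 7.938219112416855 w 0.03489982672797888 len 0.07049588454001035
R [0.38664543 0.24530437 0.034     ] yaw 16.429050131762196 w 0.03238647001329622 len 0.0697298058270617
grip [0.47731784 0.41622189 0.017     ]
grip [0.4824162  0.37196721 0.017     ]
grip [0.38002607 0.26745204 0.017     ]
grip [0.39307281 0.22795499 0.017     ]
well [ 0.56544976 -0.14549206  0.032     ] 0.05260197224445603 0.05276654491530625
well [ 0.56547094 -0.25626214  0.032     ] 0.05301286068071889 0.052929069958241634
stand [ 0.56495798 -0.20004508  0.032     ] [np.float64(0.07774501364824132), np.float64(0.19025260768935595), np.float64(0.0785712499749655), np.float64(0.18925839776172393)]
[[-0.949  0.316 -0.001]
 [ 0.316  0.949 -0.001]
 [ 0.    -0.002 -1.   ]]
```

{"fn": "play_rows", "kwargs": {"moves": [{"gripper":1,"translation":[-0.5,-0.33,0],"dr":[0,0,0]},{"gripper":1,"translation":[-1,-0.67,0],"dr":[0,0,0]},{"gripper":1,"translation":[-1,-0.67,0],"dr":[0,0,0]}]}}

```text
time: 0.48
tool_pos: [0.2495, 0.4239, 0.2183]
tool_rot: [0.0, 0.163, 0.987, -0.001]
force: [0.1, -0.2, 0.5]
grip_width: 0.0932
grasp_force: 0.0
```

{"fn": "play_rows", "kwargs": {"moves": [{"gripper":1,"translation":[-0.5,-0.33,0],"dr":[0,0,0]},{"gripper":1,"translation":[-1,-0.67,0],"dr":[0,0,0]},{"gripper":1,"translation":[-1,-0.67,0],"dr":[0,0,0]}]}}

```text
time: 0.85
tool_pos: [0.3231, 0.3295, 0.2185]
tool_rot: [0.0, 0.163, 0.987, -0.0]
force: [-0.3, 1.3, -0.0]
grip_width: 0.0928
grasp_force: 0.0
```

{"fn": "play_rows", "kwargs": {"moves": [{"gripper":1,"translation":[-0.5,-0.33,0.3],"dr":[0,0,-0.2]},{"gripper":1,"translation":[-0.9,-0.62,0.6],"dr":[0,0,-0.4]},{"gripper":1,"translation":[-0.9,-0.62,1],"dr":[0,0,-0.6]},{"gripper":1,"translation":[-0.9,-0.62,1],"dr":[0,0,-0.79]},{"gripper":1,"translation":[-0.9,-0.62,1],"dr":[0,0,-0.79]},{"gripper":1,"translation":[-0.9,-0.62,1],"dr":[0,0,-0.79]}]}}

```text
time: 1.6
tool_pos: [0.387, 0.2453, 0.119]
tool_rot: [0.0, -0.148, 0.989, 0.0]
force: [0.2, -1.0, -0.6]
grip_width: 0.0929
grasp_force: 0.0
```

```bash
cat >> h.py <<'E'
def go(x,y,z,yaw=None):
    s=read_state();M=R.from_quat(np.roll(s["tool_rot"],-1)).as_matrix();d=np.array([x,y,z])-s["tool_pos"]
    print("t",s["time"],"pos",np.round(s["tool_pos"],4),"yawY",np.degrees(np.arctan2(M[1,1],M[0,1])).round(2),"tilt",M[:2,2].round(4),"w",s["grip_width"],s["grasp_force"],"F",np.round(s["force"],1),"q",np.round(s["qpos"],2))
    print("trans",(M.T@d/.1).round(3), "" if yaw is None else "drz",None if yaw is None else -(yaw-np.degrees(np.arctan2(M[1,1],M[0,1])))/45)
E
python3 - <<'E'
from h import *
go(.3866,.2453,.1,107)
i=read_camera("top");cv2.imwrite("pics/t1.png",cv2.resize(i[175:325,165:325],None,fx=4,fy=4,interpolation=cv2.INTER_CUBIC))
E
```

```text
t 1.6 pos [0.387  0.2453 0.119 ] yawY 107.03 tilt [0.0008 0.0006] w 0.0929193998383432 0.0 F [ 0.2 -1.  -0.6] q [ 0.32  0.19  1.89  0.    1.06 -1.55]
trans [0.004 0.001 0.19 ] drz 0.0005661086390653559
```

View pics/t1.png

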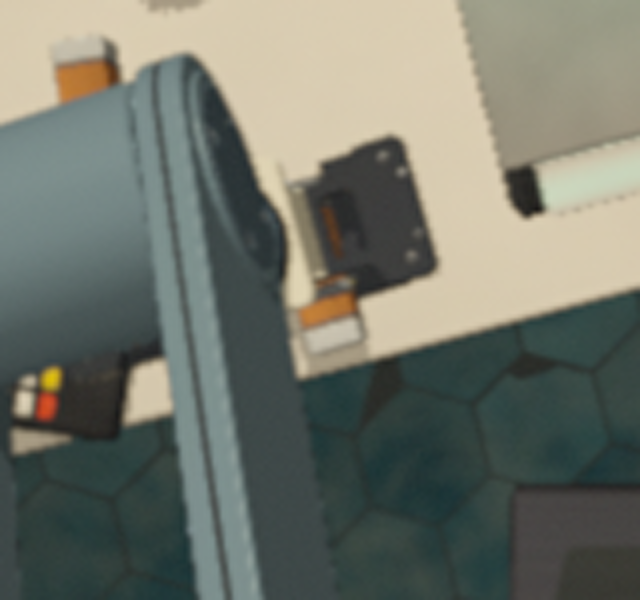

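The gripper is over the right-hand muddler, with the fingers straddling it and the printer clear. Next I descend and grasp.

{"fn": "play_rows", "kwargs": {"moves": [{"gripper":1,"translation":[0,0,0.5],"dr":[0,0,0]},{"gripper":1,"translation":[0,0,0.8],"dr":[0,0,0]},{"gripper":1,"translation":[0,0,1],"dr":[0,0,0]},{"gripper":1,"translation":[0,0,1],"dr":[0,0,0]}]}}

```text
time: 2.15
tool_pos: [0.3861, 0.2442, 0.0179]
tool_rot: [-0.001, -0.148, 0.989, -0.0]
force: [-0.5, -0.7, 0.1]
grip_width: 0.093
grasp_force: 0.0
```

{"fn": "play_rows", "kwargs": {"moves": [{"gripper":1,"translation":[0,0,0.14],"dr":[0,0,0]},{"gripper":1,"translation":[0,0,0.14],"dr":[0,0,0]},{"gripper":0.4,"translation":[0,0,0.14],"dr":[0,0,0]},{"gripper":0.4,"translation":[0,0,0.14],"dr":[0,0,0]},{"gripper":0.4,"translation":[0,0,0.14],"dr":[0,0,0]},{"gripper":0.4,"translation":[0,0,0.14],"dr":[0,0,0]}], "force": 25}}

```text
time: 2.9
tool_pos: [0.3872, 0.2441, 0.0048]
tool_rot: [0.0, -0.149, 0.989, 0.0]
force: [-1.2, 0.5, 0.5]
grip_width: 0.0576
grasp_force: 0.0
```

{"fn": "play_rows", "kwargs": {"moves": [{"gripper":0.3,"translation":[0,0,0],"dr":[0,0,0]},{"gripper":0.3,"translation":[0,0,0],"dr":[0,0,0]},{"gripper":0.3,"translation":[0,0,0],"dr":[0,0,0]},{"gripper":0.3,"translation":[0,0,0],"dr":[0,0,0]}], "force": 25}}

```text
time: 3.4
tool_pos: [0.387, 0.2443, 0.0047]
tool_rot: [0.0, -0.149, 0.989, 0.0]
force: [-1.0, 1.7, 2.5]
grip_width: 0.0478
grasp_force: 24.9
```

Opening is 48 mm, so the pads are on both grips. Lifting.

{"fn": "play_rows", "kwargs": {"moves": [{"gripper":0.3,"translation":[0,0,-0.2],"dr":[0,0,0]},{"gripper":0.3,"translation":[0,0,-0.4],"dr":[0,0,0]},{"gripper":0.3,"translation":[0,0,-0.6],"dr":[0,0,0]},{"gripper":0.3,"translation":[0,0,-0.8],"dr":[0,0,0]},{"gripper":0.3,"translation":[0,0,-1],"dr":[0,0,0]},{"gripper":0.3,"translation":[0,0,-1],"dr":[0,0,0]},{"gripper":0.3,"translation":[0,0,-1],"dr":[0,0,0]},{"gripper":0.3,"translation":[0,0,-1],"dr":[0,0,0]}]}}

```text
time: 4.4
tool_pos: [0.3863, 0.2438, 0.1036]
tool_rot: [-0.001, -0.149, 0.989, -0.0]
force: [0.6, -0.8, -2.1]
grip_width: 0.0475
grasp_force: 24.9
```

{"fn": "play_rows", "kwargs": {"moves": [{"gripper":0.3,"translation":[0,0,-0.3],"dr":[0,0,0]},{"gripper":0.3,"translation":[0,0,-0.6],"dr":[0,0,0]},{"gripper":0.3,"translation":[0,0,-0.9],"dr":[0,0,0]},{"gripper":0.3,"translation":[0,0,-1],"dr":[0,0,0]},{"gripper":0.3,"translation":[0,0,-1],"dr":[0,0,0]},{"gripper":0.3,"translation":[0,0,-1],"dr":[0,0,0]}]}}

```text
time: 5.15
tool_pos: [0.3862, 0.2438, 0.2031]
tool_rot: [-0.001, -0.149, 0.989, -0.0]
force: [-0.1, -0.1, -2.3]
grip_width: 0.0475
grasp_force: 24.9
```

```bash
python3 - <<'E'
from h import *
go(.4,.2453,.255,90)
i=read_camera("side");u=proj("side",(.387,.244,.2));print(u)
x,y=map(int,u);cv2.imwrite("pics/s1.png",cv2.resize(i[max(0,y-70):y+70,x-80:x+80],None,fx=3.5,fy=3.5,interpolation=cv2.INTER_CUBIC))
E
```

```text
t 5.15 pos [0.3862 0.2438 0.2031] yawY 107.11 tilt [-0.0026 -0.0009] w 0.047507676196639495 24.909787774086 F [-0.1 -0.1 -2.3] q [ 0.32  0.1   1.77 -0.    1.27 -1.55]
trans [-0.135 -0.026 -0.519] drz 0.3801643533819635
[371.96503769 190.16871629]
```

View pics/s1.png

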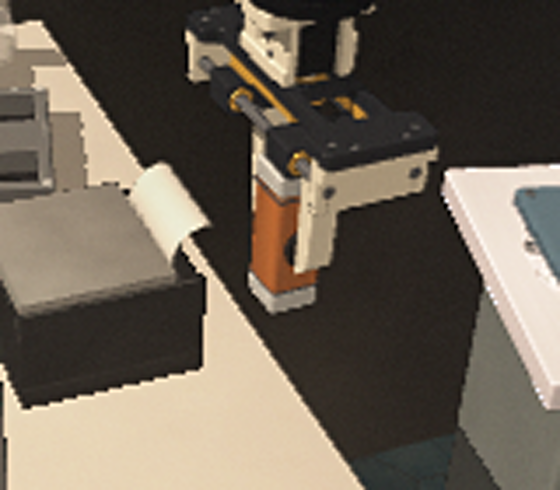

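The muddler hangs upright. Next I raise it, turn to yaw 90°, and cross at x≈0.4.

{"fn": "play_rows", "kwargs": {"moves": [{"gripper":0.3,"translation":[-0.05,0,-0.2],"dr":[0,0,0.1]},{"gripper":0.3,"translation":[-0.1,0,-0.4],"dr":[0,0,0.2]},{"gripper":0.3,"translation":[-0.13,-0.02,-0.52],"dr":[0,0,0.3]},{"gripper":0.3,"translation":[-0.13,-0.02,-0.52],"dr":[0,0,0.38]},{"gripper":0.3,"translation":[-0.13,-0.02,-0.52],"dr":[0,0,0.38]}]}}

```text
time: 5.82
tool_pos: [0.3997, 0.2459, 0.2557]
tool_rot: [-0.001, -0.0, 1.0, -0.0]
force: [-0.4, 0.5, -1.8]
grip_width: 0.0475
grasp_force: 24.9
```

{"fn": "play_rows", "kwargs": {"moves": [{"gripper":0.3,"translation":[0,-0.15,0],"dr":[0,0,0]},{"gripper":0.3,"translation":[0,-0.4,0],"dr":[0,0,0]},{"gripper":0.3,"translation":[0,-0.7,0],"dr":[0,0,0]},{"gripper":0.3,"translation":[0,-1,0],"dr":[0,0,0]}]}}

```text
time: 6.32
tool_pos: [0.3995, 0.1444, 0.2562]
tool_rot: [-0.0, -0.001, 1.0, -0.0]
force: [1.2, 0.4, -2.4]
grip_width: 0.0476
grasp_force: 24.9
```

{"fn": "play_rows", "kwargs": {"moves": [{"gripper":0.3,"translation":[0,-0.33,0],"dr":[0,0,0]},{"gripper":0.3,"translation":[0,-0.67,0],"dr":[0,0,0]},{"gripper":0.3,"translation":[0,-1,0],"dr":[0,0,0]}]}}

```text
time: 6.7
tool_pos: [0.3994, 0.0443, 0.2563]
tool_rot: [-0.0, -0.001, 1.0, -0.0]
force: [0.4, 0.2, -3.0]
grip_width: 0.0476
grasp_force: 24.9
```

{"fn": "play_rows", "kwargs": {"moves": [{"gripper":0.3,"translation":[0,-0.33,0],"dr":[0,0,0]},{"gripper":0.3,"translation":[0,-0.67,0],"dr":[0,0,0]},{"gripper":0.3,"translation":[0,-1,0],"dr":[0,0,0]}]}}

```text
time: 7.08
tool_pos: [0.3992, -0.0556, 0.2563]
tool_rot: [-0.0, -0.0, 1.0, -0.0]
force: [0.1, 0.2, -2.4]
grip_width: 0.0474
grasp_force: 24.9
```

{"fn": "play_rows", "kwargs": {"moves": [{"gripper":0.3,"translation":[0,-0.33,0],"dr":[0,0,0]},{"gripper":0.3,"translation":[0,-0.67,0],"dr":[0,0,0]},{"gripper":0.3,"translation":[0,-1,0],"dr":[0,0,0]}]}}

```text
time: 7.45
tool_pos: [0.3991, -0.1555, 0.2563]
tool_rot: [-0.0, -0.0, 1.0, 0.0]
force: [0.4, -0.3, -1.7]
grip_width: 0.0476
grasp_force: 24.9
```

{"fn": "play_rows", "kwargs": {"moves": [{"gripper":0.3,"translation":[0,-0.33,0],"dr":[0,0,0]},{"gripper":0.3,"translation":[0,-0.67,0],"dr":[0,0,0]},{"gripper":0.3,"translation":[0,-0.9,0],"dr":[0,0,0]},{"gripper":0.3,"translation":[0,-1,0],"dr":[0,0,0]},{"gripper":0.3,"translation":[0,-1,0],"dr":[0,0,0]}]}}

```text
time: 8.07
tool_pos: [0.3999, -0.2539, 0.2564]
tool_rot: [-0.0, 0.0, 1.0, 0.0]
force: [0.6, -0.4, -2.2]
grip_width: 0.0481
grasp_force: 24.9
```

```bash
python3 - <<'E'
from h import *
go(.5652,-.2556,.2,90)
E
```

```text
t 8.075 pos [ 0.3999 -0.2539  0.2564] yawY 89.98 tilt [-0.0004  0.0008] w 0.04807543560870634 24.90977793931961 F [ 0.6 -0.4 -2.2] q [-0.8   0.1   1.64  0.    1.4  -2.37]
trans [-1.653 -0.017  0.563] drz -0.0004005965981649398
```

{"fn": "play_rows", "kwargs": {"moves": [{"gripper":0.3,"translation":[-0.12,0,0],"dr":[0,0,0]},{"gripper":0.3,"translation":[-0.34,-0.02,0],"dr":[0,0,0]},{"gripper":0.3,"translation":[-0.56,-0.02,0],"dr":[0,0,0]},{"gripper":0.3,"translation":[-0.78,-0.02,0],"dr":[0,0,0]},{"gripper":0.3,"translation":[-1,-0.02,0],"dr":[0,0,0]}]}}

```text
time: 8.7
tool_pos: [0.5018, -0.2545, 0.2567]
tool_rot: [0.0, -0.001, 1.0, 0.0]
force: [-0.2, 0.2, -2.1]
grip_width: 0.0476
grasp_force: 24.9
```

{"fn": "play_rows", "kwargs": {"moves": [{"gripper":0.3,"translation":[-0.2,0,0],"dr":[0,0,0]},{"gripper":0.3,"translation":[-0.4,0,0],"dr":[0,0,0]},{"gripper":0.3,"translation":[-0.58,0,0.1],"dr":[0,0,0]},{"gripper":0.3,"translation":[-0.65,0,0.4],"dr":[0,0,0]},{"gripper":0.3,"translation":[-0.65,0,0.7],"dr":[0,0,0]},{"gripper":0.3,"translation":[-0.65,0,1],"dr":[0,0,0]},{"gripper":0.3,"translation":[-0.65,0,1],"dr":[0,0,0]},{"gripper":0.3,"translation":[-0.65,0,1],"dr":[0,0,0]}]}}

```text
time: 9.7
tool_pos: [0.566, -0.2558, 0.1575]
tool_rot: [0.0, -0.0, 1.0, -0.0]
force: [0.2, -0.4, -1.2]
grip_width: 0.0478
grasp_force: 24.9
```

{"fn": "play_rows", "kwargs": {"moves": [{"gripper":0.3,"translation":[0,0,0.2],"dr":[0,0,0]},{"gripper":0.3,"translation":[0,0,0.45],"dr":[0,0,0]},{"gripper":0.3,"translation":[0,0,0.65],"dr":[0,0,0]},{"gripper":0.3,"translation":[0,0,0.65],"dr":[0,0,0]},{"gripper":0.3,"translation":[0,0,0.65],"dr":[0,0,0]},{"gripper":0.3,"translation":[0,0,0.65],"dr":[0,0,0]}]}}

```text
time: 10.45
tool_pos: [0.5662, -0.2565, 0.0934]
tool_rot: [0.001, -0.0, 1.0, -0.001]
force: [0.2, -0.7, -2.6]
grip_width: 0.0476
grasp_force: 24.9
```

```bash
python3 - <<'E'
from h import *
go(.5652,-.2556,.047,90)
a=read_camera("top")[120:220,380:500];b=read_camera("side")[100:200,240:360]
cv2.imwrite("pics/p1.png",np.hstack([cv2.resize(c,(400,333),interpolation=cv2.INTER_CUBIC) for c in(a,b)]))
E
```

```text
t 10.45 pos [ 0.5662 -0.2565  0.0934] yawY 90.01 tilt [ 0.0025 -0.0017] w 0.047611495848324754 24.909801185131073 F [ 0.2 -0.7 -2.6] q [-0.6   0.49  1.52  0.    1.13 -2.18]
trans [0.011 0.01  0.464] drz 0.00029026846933864666
```

View pics/p1.png

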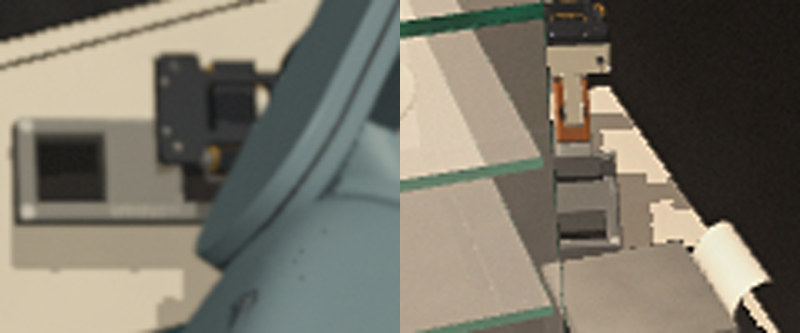

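The side view shows the muddler upright over the far well. I'll lower it slowly and watch the force.

{"fn": "play_rows", "kwargs": {"moves": [{"gripper":0.3,"translation":[0.01,0,0.1],"dr":[0,0,0]},{"gripper":0.3,"translation":[0.01,0,0.2],"dr":[0,0,0]},{"gripper":0.3,"translation":[0.01,0,0.3],"dr":[0,0,0]},{"gripper":0.3,"translation":[0.01,0,0.35],"dr":[0,0,0]},{"gripper":0.3,"translation":[0.01,0,0.35],"dr":[0,0,0]}]}}

```text
time: 11.18
tool_pos: [0.5639, -0.2557, 0.0559]
tool_rot: [-0.001, -0.0, 1.0, 0.0]
force: [-0.7, 0.5, -1.3]
grip_width: 0.0477
grasp_force: 24.9
```

```bash
python3 - <<'E'
from h import *
go(.5652,-.2556,.0475,90)
E
```

```text
t 11.175 pos [ 0.5639 -0.2557  0.0559] yawY 90.01 tilt [-0.0011  0.0008] w 0.047662895976924476 24.909817278385162 F [-0.7  0.5 -1.3] q [-0.61  0.53  1.56  0.    1.06 -2.18]
trans [-0.014  0.001  0.084] drz 0.0002495679766582271
```

{"fn": "play_rows", "kwargs": {"moves": [{"gripper":0.3,"translation":[0,0,0.05],"dr":[0,0,0]},{"gripper":0.3,"translation":[0,0,0.09],"dr":[0,0,0]},{"gripper":0.3,"translation":[0,0,0.09],"dr":[0,0,0]},{"gripper":0.3,"translation":[0,0,0.09],"dr":[0,0,0]}]}}

```text
time: 11.68
tool_pos: [0.5643, -0.256, 0.0478]
tool_rot: [0.0, -0.0, 1.0, -0.0]
force: [-1.2, 0.3, -2.3]
grip_width: 0.0475
grasp_force: 24.9
```

{"fn": "play_rows", "kwargs": {"moves": [{"gripper":0.65,"translation":[0,0,0],"dr":[0,0,0]},{"gripper":0.7,"translation":[0,0,0],"dr":[0,0,0]},{"gripper":0.75,"translation":[0,0,0],"dr":[0,0,0]},{"gripper":0.8,"translation":[0,0,0],"dr":[0,0,0]},{"gripper":0.85,"translation":[0,0,0],"dr":[0,0,0]},{"gripper":0.85,"translation":[0,0,0],"dr":[0,0,0]},{"gripper":0.85,"translation":[0,0,0],"dr":[0,0,0]}]}}

```text
time: 12.55
tool_pos: [0.5641, -0.2559, 0.0476]
tool_rot: [-0.0, -0.0, 1.0, 0.0]
force: [0.3, 0.4, -0.4]
grip_width: 0.0786
grasp_force: 0.0
```

{"fn": "play_rows", "kwargs": {"moves": [{"gripper":0.85,"translation":[0,0,-0.2],"dr":[0,0,0]},{"gripper":0.85,"translation":[0,0,-0.4],"dr":[0,0,0]},{"gripper":0.85,"translation":[0,0,-0.7],"dr":[0,0,0]},{"gripper":0.85,"translation":[0,0,-1],"dr":[0,0,0]}]}}

```text
time: 13.05
tool_pos: [0.564, -0.2558, 0.1484]
tool_rot: [-0.0, -0.0, 1.0, 0.0]
force: [-0.0, 0.3, -0.1]
grip_width: 0.0786
grasp_force: 0.0
```

{"fn": "play_rows", "kwargs": {"moves": [{"gripper":1,"translation":[0,0,-0.5],"dr":[0,0,0]},{"gripper":1,"translation":[0.3,0,-0.9],"dr":[0,0,0]},{"gripper":1,"translation":[0.7,0,-1],"dr":[0,0,0]},{"gripper":1,"translation":[1,0,-1],"dr":[0,0,0]}]}}

```text
time: 13.55
tool_pos: [0.4634, -0.2562, 0.2492]
tool_rot: [0.001, -0.0, 1.0, -0.001]
force: [0.3, -0.4, -0.1]
grip_width: 0.093
grasp_force: 0.0
```

{"fn": "play_rows", "kwargs": {"moves": [{"gripper":1,"translation":[0.4,0.2,0],"dr":[0,0,0]},{"gripper":1,"translation":[0.65,0.6,0],"dr":[0,0,0]},{"gripper":1,"translation":[0.65,1,0],"dr":[0,0,0]}]}}

```text
time: 13.92
tool_pos: [0.3975, -0.1551, 0.2478]
tool_rot: [0.0, 0.001, 1.0, -0.0]
force: [-0.2, -0.2, -0.1]
grip_width: 0.0929
grasp_force: 0.0
```

```bash
python3 - <<'E'
from h import *
go(.4,.391,.25,97.5)
a=read_camera("top")[120:220,380:500];b=read_camera("side")[100:200,240:360]
cv2.imwrite("pics/p2.png",np.hstack([cv2.resize(c,(400,333),interpolation=cv2.INTER_CUBIC) for c in(a,b)]))
E
```

```text
t 13.925 pos [ 0.3975 -0.1551  0.2478] yawY 89.87 tilt [ 0.0001 -0.0002] w 0.09292856888713859 0.0 F [-0.2 -0.2 -0.1] q [-0.63  0.01  1.75 -0.    1.38 -2.2 ]
trans [-0.013  5.461 -0.023] drz -0.16949895007008642
```

View pics/p2.png

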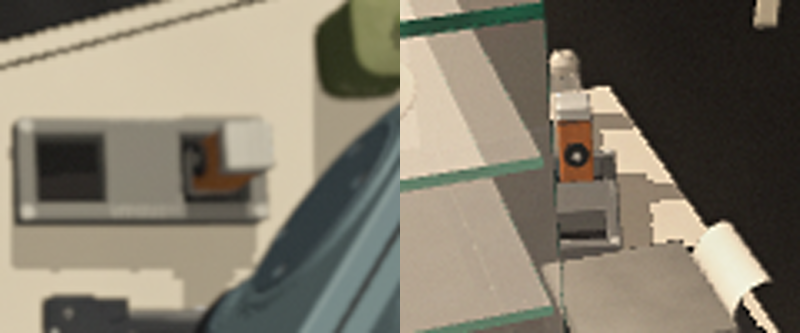

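The first muddler stands upright in the far well. Now the second one.

{"fn": "play_rows", "kwargs": {"moves": [{"gripper":1,"translation":[0,0.5,0],"dr":[0,0,0]},{"gripper":1,"translation":[0,1,0],"dr":[0,0,0]}]}}

```text
time: 14.28
tool_pos: [0.3995, -0.0557, 0.2478]
tool_rot: [0.0, 0.001, 1.0, -0.0]
force: [0.2, 0.7, -0.5]
grip_width: 0.0928
grasp_force: 0.0
```

{"fn": "play_rows", "kwargs": {"moves": [{"gripper":1,"translation":[0,0.5,0],"dr":[0,0,0]},{"gripper":1,"translation":[0,1,0],"dr":[0,0,0]}]}}

```text
time: 14.52
tool_pos: [0.3996, 0.045, 0.2479]
tool_rot: [0.001, 0.0, 1.0, -0.0]
force: [0.4, -0.2, 0.2]
grip_width: 0.0931
grasp_force: 0.0
```

{"fn": "play_rows", "kwargs": {"moves": [{"gripper":1,"translation":[0,0.5,0],"dr":[0,0,0]},{"gripper":1,"translation":[0,1,0],"dr":[0,0,0]}]}}

```text
time: 14.78
tool_pos: [0.3997, 0.1452, 0.2479]
tool_rot: [0.001, -0.0, 1.0, -0.0]
force: [0.8, -0.3, 0.2]
grip_width: 0.0928
grasp_force: 0.0
```

{"fn": "play_rows", "kwargs": {"moves": [{"gripper":1,"translation":[0,0.5,0],"dr":[0,0,0]},{"gripper":1,"translation":[0,1,0],"dr":[0,0,0]}]}}

```text
time: 15.02
tool_pos: [0.3997, 0.2455, 0.2478]
tool_rot: [0.001, -0.0, 1.0, -0.0]
force: [1.0, -0.3, -0.2]
grip_width: 0.0932
grasp_force: 0.0
```

{"fn": "play_rows", "kwargs": {"moves": [{"gripper":1,"translation":[0,0.5,0],"dr":[0,0,0]},{"gripper":1,"translation":[0,1,0],"dr":[0,0,0]}]}}

```text
time: 15.28
tool_pos: [0.3997, 0.3456, 0.2476]
tool_rot: [0.0, -0.0, 1.0, -0.0]
force: [0.5, -0.1, 0.3]
grip_width: 0.093
grasp_force: 0.0
```

{"fn": "play_rows", "kwargs": {"moves": [{"gripper":1,"translation":[-0.3,0.3,0],"dr":[0,0,-0.08]},{"gripper":1,"translation":[-0.6,0.46,0.2],"dr":[0,0,-0.17]},{"gripper":1,"translation":[-0.8,0.46,0.6],"dr":[0,0,-0.17]},{"gripper":1,"translation":[-0.8,0.46,1],"dr":[0,0,-0.17]},{"gripper":1,"translation":[-0.8,0.46,1],"dr":[0,0,-0.17]}]}}

```text
time: 15.9
tool_pos: [0.4776, 0.3885, 0.1438]
tool_rot: [-0.004, -0.067, 0.998, -0.002]
force: [-1.1, -0.6, 0.7]
grip_width: 0.0932
grasp_force: 0.0
```

```bash
python3 - <<'E'
from h import *
go(.4795,.392,.0045,97.5)
a=read_camera("top")[150:250,140:260];b=read_camera("side")[220:350,260:416]
cv2.imwrite("pics/p3.png",np.hstack([cv2.resize(c,(400,333),interpolation=cv2.INTER_CUBIC) for c in(a,b)]))
E
```

```text
t 15.9 pos [0.4776 0.3885 0.1438] yawY 97.64 tilt [-0.0068 -0.004 ] w 0.09321635877507377 0.0 F [-1.1 -0.6  0.7] q [ 0.5   0.44  1.47 -0.    1.25 -1.2 ]
trans [-0.034  0.037  1.393] drz 0.0032005320916157287
```

View pics/p3.png

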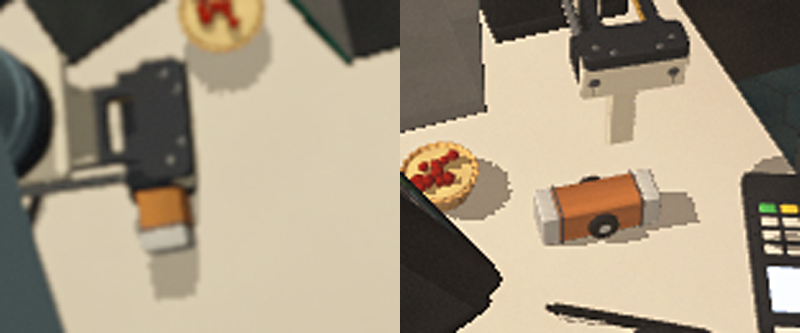

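The gripper is aligned and the muddler is untouched at side crop (600,207). Descending.

{"fn": "play_rows", "kwargs": {"moves": [{"gripper":1,"translation":[0,0,0.5],"dr":[0,0,0]},{"gripper":1,"translation":[0,0,0.8],"dr":[0,0,0]},{"gripper":1,"translation":[0,0,1],"dr":[0,0,0]},{"gripper":1,"translation":[0,0,1],"dr":[0,0,0]},{"gripper":1,"translation":[0,0,1],"dr":[0,0,0]}]}}

```text
time: 16.62
tool_pos: [0.4805, 0.3909, 0.0501]
tool_rot: [0.002, -0.067, 0.998, 0.001]
force: [0.5, -0.6, -0.1]
grip_width: 0.0928
grasp_force: 0.0
```

```bash
python3 - <<'E'
from h import *
go(.4795,.392,.0045,97.5)
E
```

```text
t 16.625 pos [0.4805 0.3909 0.0501] yawY 97.67 tilt [0.0035 0.0019] w 0.0927970004121261 0.0 F [ 0.5 -0.6 -0.1] q [ 0.5   0.53  1.57 -0.    1.04 -1.2 ]
trans [0.011 0.011 0.456] drz 0.003874092814845969
```

{"fn": "play_rows", "kwargs": {"moves": [{"gripper":1,"translation":[0.01,0.01,0.25],"dr":[0,0,0]},{"gripper":1,"translation":[0.01,0.01,0.44],"dr":[0,0,0]},{"gripper":1,"translation":[0.01,0.01,0.44],"dr":[0,0,0]},{"gripper":0.3,"translation":[0.01,0.01,0.44],"dr":[0,0,0]},{"gripper":0.3,"translation":[0.01,0.01,0.44],"dr":[0,0,0]},{"gripper":0.3,"translation":[0.01,0.01,0.44],"dr":[0,0,0]},{"gripper":0.3,"translation":[0.01,0.01,0.44],"dr":[0,0,0]},{"gripper":0.3,"translation":[0.01,0.01,0.44],"dr":[0,0,0]}]}}

```text
time: 17.62
tool_pos: [0.4781, 0.3911, 0.0038]
tool_rot: [0.0, -0.067, 0.998, 0.0]
force: [0.4, -1.0, 2.0]
grip_width: 0.0474
grasp_force: 17.8
```

{"fn": "play_rows", "kwargs": {"moves": [{"gripper":0.3,"translation":[0,0,0],"dr":[0,0,0]},{"gripper":0.3,"translation":[0,0,0],"dr":[0,0,0]},{"gripper":0.3,"translation":[0,0,0],"dr":[0,0,0]}]}}

```text
time: 18.0
tool_pos: [0.4781, 0.3911, 0.0038]
tool_rot: [0.0, -0.067, 0.998, 0.0]
force: [0.7, 0.2, 1.6]
grip_width: 0.0475
grasp_force: 24.9
```

{"fn": "play_rows", "kwargs": {"moves": [{"gripper":0.3,"translation":[0,0,-0.2],"dr":[0,0,0]},{"gripper":0.3,"translation":[0,0,-0.4],"dr":[0,0,0]},{"gripper":0.3,"translation":[0,0,-0.6],"dr":[0,0,0]},{"gripper":0.3,"translation":[0,0,-0.8],"dr":[0,0,0]},{"gripper":0.3,"translation":[0,0,-1],"dr":[0,0,0]},{"gripper":0.3,"translation":[0,0,-1],"dr":[0,0,0]},{"gripper":0.3,"translation":[0,0,-1],"dr":[0,0,0]},{"gripper":0.3,"translation":[0,0,-1],"dr":[0,0,0]}]}}

```text
time: 19.0
tool_pos: [0.4772, 0.3904, 0.1022]
tool_rot: [-0.001, -0.067, 0.998, -0.001]
force: [-0.4, -0.4, -2.8]
grip_width: 0.0475
grasp_force: 24.9
```

{"fn": "play_rows", "kwargs": {"moves": [{"gripper":0.3,"translation":[0,0,-0.3],"dr":[0,0,0]},{"gripper":0.3,"translation":[0,0,-0.6],"dr":[0,0,0]},{"gripper":0.3,"translation":[0,0,-0.9],"dr":[0,0,0]},{"gripper":0.3,"translation":[0,0,-1],"dr":[0,0,0]},{"gripper":0.3,"translation":[0,0,-1],"dr":[0,0,0]},{"gripper":0.3,"translation":[0,0,-1],"dr":[0,0,0]}]}}

```text
time: 19.75
tool_pos: [0.4771, 0.3904, 0.2018]
tool_rot: [-0.001, -0.067, 0.998, -0.001]
force: [-0.4, -0.3, -3.7]
grip_width: 0.0474
grasp_force: 24.9
```

{"fn": "play_rows", "kwargs": {"moves": [{"gripper":0.3,"translation":[0.2,0,-0.15],"dr":[0,0,0.04]},{"gripper":0.3,"translation":[0.4,0,-0.3],"dr":[0,0,0.08]},{"gripper":0.3,"translation":[0.6,0,-0.45],"dr":[0,0,0.12]},{"gripper":0.3,"translation":[0.78,0,-0.5],"dr":[0,0,0.17]},{"gripper":0.3,"translation":[0.78,0,-0.5],"dr":[0,0,0.17]},{"gripper":0.3,"translation":[0.78,0,-0.5],"dr":[0,0,0.17]}]}}

```text
time: 20.5
tool_pos: [0.4009, 0.3804, 0.2527]
tool_rot: [-0.0, -0.0, 1.0, -0.0]
force: [1.0, -0.1, -2.7]
grip_width: 0.0476
grasp_force: 24.9
```

```bash
python3 - <<'E'
from h import *
go(.4,-.145,.255,90)
b=read_camera("side")[100:300,260:560]
cv2.imwrite("pics/p4.png",cv2.resize(b,None,fx=2,fy=2,interpolation=cv2.INTER_CUBIC))
E
```

```text
t 20.5 pos [0.4009 0.3804 0.2527] yawY 90.05 tilt [-0.0008 -0.0008] w 0.047587303850867096 24.94042932987213 F [ 1.  -0.1 -2.7] q [ 0.56  0.24  1.47 -0.    1.43 -1.01]
trans [ 0.014 -5.254 -0.019] drz 0.0012092209184282232
```

View pics/p4.png

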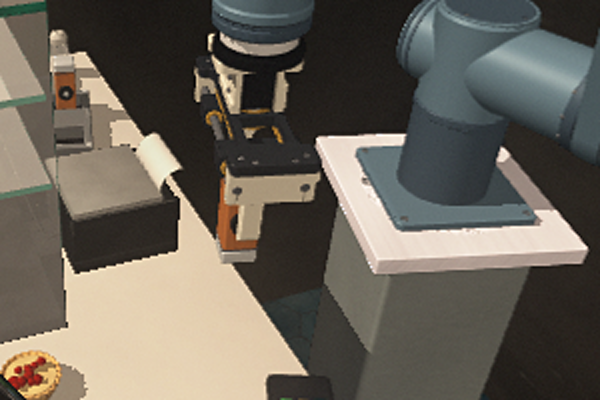

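The second muddler hangs upright and the first is still standing. Carrying it across to the near well.

{"fn": "play_rows", "kwargs": {"moves": [{"gripper":0.3,"translation":[0,-0.15,0],"dr":[0,0,0]},{"gripper":0.3,"translation":[0,-0.4,0],"dr":[0,0,0]},{"gripper":0.3,"translation":[0,-0.7,0],"dr":[0,0,0]},{"gripper":0.3,"translation":[0,-1,0],"dr":[0,0,0]}]}}

```text
time: 21.05
tool_pos: [0.4007, 0.2787, 0.2533]
tool_rot: [-0.0, -0.0, 1.0, -0.0]
force: [0.5, -0.5, -2.3]
grip_width: 0.0478
grasp_force: 24.9
```

{"fn": "play_rows", "kwargs": {"moves": [{"gripper":0.3,"translation":[0,-0.33,0],"dr":[0,0,0]},{"gripper":0.3,"translation":[0,-0.67,0],"dr":[0,0,0]},{"gripper":0.3,"translation":[0,-1,0],"dr":[0,0,0]}]}}

```text
time: 21.42
tool_pos: [0.4005, 0.1785, 0.2534]
tool_rot: [-0.0, 0.0, 1.0, -0.0]
force: [0.1, 0.5, -2.5]
grip_width: 0.0476
grasp_force: 24.9
```

{"fn": "play_rows", "kwargs": {"moves": [{"gripper":0.3,"translation":[0,-0.33,0],"dr":[0,0,0]},{"gripper":0.3,"translation":[0,-0.67,0],"dr":[0,0,0]},{"gripper":0.3,"translation":[0,-1,0],"dr":[0,0,0]}]}}

```text
time: 21.8
tool_pos: [0.4003, 0.0786, 0.2535]
tool_rot: [-0.0, 0.0, 1.0, -0.0]
force: [1.6, 0.2, -2.0]
grip_width: 0.0478
grasp_force: 24.9
```

{"fn": "play_rows", "kwargs": {"moves": [{"gripper":0.3,"translation":[0,-0.33,0],"dr":[0,0,0]},{"gripper":0.3,"translation":[0,-0.67,0],"dr":[0,0,0]},{"gripper":0.3,"translation":[0,-1,0],"dr":[0,0,0]}]}}

```text
time: 22.18
tool_pos: [0.4001, -0.0214, 0.2535]
tool_rot: [-0.0, 0.0, 1.0, -0.0]
force: [1.3, 0.5, -2.9]
grip_width: 0.0475
grasp_force: 24.9
```

{"fn": "play_rows", "kwargs": {"moves": [{"gripper":0.3,"translation":[0,-0.33,0],"dr":[0,0,0]},{"gripper":0.3,"translation":[0,-0.67,0],"dr":[0,0,0]},{"gripper":0.3,"translation":[0,-1,0],"dr":[0,0,0]}]}}

```text
time: 22.55
tool_pos: [0.3999, -0.1213, 0.2535]
tool_rot: [-0.0, 0.0, 1.0, -0.0]
force: [0.5, -0.5, -3.4]
grip_width: 0.0479
grasp_force: 24.9
```

{"fn": "play_rows", "kwargs": {"moves": [{"gripper":0.3,"translation":[0,-0.15,0],"dr":[0,0,0]},{"gripper":0.3,"translation":[-0.2,-0.25,0],"dr":[0,0,0]},{"gripper":0.3,"translation":[-0.4,-0.25,0],"dr":[0,0,0]},{"gripper":0.3,"translation":[-0.6,-0.25,0],"dr":[0,0,0]},{"gripper":0.3,"translation":[-0.8,-0.25,0],"dr":[0,0,0]},{"gripper":0.3,"translation":[-1,-0.25,0],"dr":[0,0,0]},{"gripper":0.3,"translation":[-1,-0.25,0],"dr":[0,0,0]}]}}

```text
time: 23.42
tool_pos: [0.5012, -0.1442, 0.2531]
tool_rot: [-0.0, -0.001, 1.0, 0.0]
force: [-0.6, 0.0, -3.0]
grip_width: 0.0475
grasp_force: 24.9
```

```bash
python3 - <<'E'
from h import *
go(.5652,-.1452,.155,90)
E
```

```text
t 23.425 pos [ 0.5012 -0.1442  0.2531] yawY 90.06 tilt [-0.0006  0.0007] w 0.04748764159499767 24.940465986728668 F [-0.6  0.  -3. ] q [-0.49  0.19  1.54  0.    1.41 -2.07]
trans [-0.641 -0.011  0.981] drz 0.0013773259606444477
```

{"fn": "play_rows", "kwargs": {"moves": [{"gripper":0.3,"translation":[-0.2,0,0],"dr":[0,0,0]},{"gripper":0.3,"translation":[-0.4,-0.01,0],"dr":[0,0,0]},{"gripper":0.3,"translation":[-0.58,-0.01,0.1],"dr":[0,0,0]},{"gripper":0.3,"translation":[-0.64,-0.01,0.4],"dr":[0,0,0]},{"gripper":0.3,"translation":[-0.64,-0.01,0.7],"dr":[0,0,0]},{"gripper":0.3,"translation":[-0.64,-0.01,1],"dr":[0,0,0]},{"gripper":0.3,"translation":[-0.64,-0.01,1],"dr":[0,0,0]},{"gripper":0.3,"translation":[-0.64,-0.01,1],"dr":[0,0,0]}]}}

```text
time: 24.42
tool_pos: [0.5651, -0.1457, 0.1544]
tool_rot: [0.0, -0.0, 1.0, -0.0]
force: [0.5, 0.2, -2.8]
grip_width: 0.0476
grasp_force: 24.9
```

{"fn": "play_rows", "kwargs": {"moves": [{"gripper":0.3,"translation":[0,0,0.2],"dr":[0,0,0]},{"gripper":0.3,"translation":[0,0,0.4],"dr":[0,0,0]},{"gripper":0.3,"translation":[0,0,0.6],"dr":[0,0,0]},{"gripper":0.3,"translation":[0,0,0.6],"dr":[0,0,0]},{"gripper":0.3,"translation":[0,0,0.6],"dr":[0,0,0]},{"gripper":0.3,"translation":[0,0,0.6],"dr":[0,0,0]},{"gripper":0.3,"translation":[0,0,0.6],"dr":[0,0,0]}]}}

```text
time: 25.3
tool_pos: [0.5652, -0.1457, 0.0946]
tool_rot: [0.001, -0.0, 1.0, -0.0]
force: [0.8, 0.8, -3.3]
grip_width: 0.0476
grasp_force: 24.9
```

```bash
python3 - <<'E'
from h import *
go(.5652,-.1452,.056,90)
E
```

```text
t 25.3 pos [ 0.5652 -0.1457  0.0946] yawY 90.01 tilt [ 0.0014 -0.0006] w 0.04763791416755711 24.94047850370407 F [ 0.8  0.8 -3.3] q [-0.44  0.43  1.62  0.    1.1  -2.01]
trans [0.001 0.005 0.386] drz 0.00030345129142688164
```

{"fn": "play_rows", "kwargs": {"moves": [{"gripper":0.3,"translation":[0,0,0.1],"dr":[0,0,0]},{"gripper":0.3,"translation":[0,0,0.2],"dr":[0,0,0]},{"gripper":0.3,"translation":[0,0,0.3],"dr":[0,0,0]},{"gripper":0.3,"translation":[0,0,0.38],"dr":[0,0,0]},{"gripper":0.3,"translation":[0,0,0.38],"dr":[0,0,0]},{"gripper":0.3,"translation":[0,0,0.38],"dr":[0,0,0]}]}}

```text
time: 26.05
tool_pos: [0.5649, -0.1455, 0.0557]
tool_rot: [0.0, -0.0, 1.0, -0.0]
force: [-0.2, 0.3, -3.6]
grip_width: 0.0482
grasp_force: 24.9
```

```bash
python3 - <<'E'
from h import *
go(.5652,-.1452,.0475,90)
E
```

```text
t 26.05 pos [ 0.5649 -0.1455  0.0557] yawY 90.02 tilt [ 0.0002 -0.0001] w 0.04816080036733524 24.940502643585205 F [-0.2  0.3 -3.6] q [-0.44  0.47  1.65 -0.    1.02 -2.01]
trans [-0.003  0.003  0.082] drz 0.00037578549897432367
```

No contact, and the muddler is inside the well. I'll lower the rest, release and retreat.

{"fn": "play_rows", "kwargs": {"moves": [{"gripper":0.3,"translation":[0,0,0.04],"dr":[0,0,0]},{"gripper":0.3,"translation":[0,0,0.08],"dr":[0,0,0]},{"gripper":0.3,"translation":[0,0,0.08],"dr":[0,0,0]},{"gripper":0.3,"translation":[0,0,0.08],"dr":[0,0,0]}]}}

```text
time: 26.55
tool_pos: [0.5648, -0.1455, 0.0477]
tool_rot: [0.0, -0.0, 1.0, -0.0]
force: [0.6, 0.7, -3.0]
grip_width: 0.0477
grasp_force: 24.9
```

{"fn": "play_rows", "kwargs": {"moves": [{"gripper":0.6,"translation":[0,0,0],"dr":[0,0,0]},{"gripper":0.65,"translation":[0,0,0],"dr":[0,0,0]},{"gripper":0.7,"translation":[0,0,0],"dr":[0,0,0]},{"gripper":0.75,"translation":[0,0,0],"dr":[0,0,0]},{"gripper":0.75,"translation":[0,0,0],"dr":[0,0,0]},{"gripper":0.75,"translation":[0,0,0],"dr":[0,0,0]}]}}

```text
time: 27.3
tool_pos: [0.5647, -0.1455, 0.0477]
tool_rot: [0.0, -0.0, 1.0, 0.0]
force: [-0.0, -0.8, 0.0]
grip_width: 0.0697
grasp_force: 0.0
```

{"fn": "play_rows", "kwargs": {"moves": [{"gripper":0.75,"translation":[0,0,-0.2],"dr":[0,0,0]},{"gripper":0.75,"translation":[0,0,-0.4],"dr":[0,0,0]},{"gripper":0.75,"translation":[0,0,-0.7],"dr":[0,0,0]},{"gripper":0.75,"translation":[0,0,-1],"dr":[0,0,0]}]}}

```text
time: 27.8
tool_pos: [0.5645, -0.1454, 0.1484]
tool_rot: [-0.0, -0.0, 1.0, 0.0]
force: [1.0, -0.1, 0.1]
grip_width: 0.0697
grasp_force: 0.0
```

{"fn": "play_rows", "kwargs": {"moves": [{"gripper":0.75,"translation":[0,0,-0.5],"dr":[0,0,0]},{"gripper":0.75,"translation":[0.3,0,-0.9],"dr":[0,0,0]},{"gripper":0.75,"translation":[0.7,0,-1],"dr":[0,0,0]},{"gripper":0.75,"translation":[1,0,-1],"dr":[0,0,0]},{"gripper":0.75,"translation":[1,0,-1],"dr":[0,0,0]}]}}

```text
time: 28.42
tool_pos: [0.4635, -0.1453, 0.2483]
tool_rot: [0.0, 0.0, 1.0, -0.0]
force: [-0.2, -0.1, -0.0]
grip_width: 0.0699
grasp_force: 0.0
```

{"fn": "play_rows", "kwargs": {"moves": [{"gripper":0.75,"translation":[0.3,0.3,0],"dr":[0,0,0]},{"gripper":0.75,"translation":[0.6,0.6,0],"dr":[0,0,0]},{"gripper":0.75,"translation":[0.6,1,0],"dr":[0,0,0]},{"gripper":0.75,"translation":[0.6,1,0],"dr":[0,0,0]},{"gripper":0.75,"translation":[0.6,1,0],"dr":[0,0,0]}]}}

```text
time: 29.05
tool_pos: [0.4056, -0.0458, 0.2477]
tool_rot: [0.0, -0.001, 1.0, -0.0]
force: [-0.7, -0.3, -0.3]
grip_width: 0.0696
grasp_force: 0.0
```

```bash
python3 - <<'E'
from h import *
go(.4,0,.25,90)
i=read_camera("top");j=read_camera("side")
# upright light-end caps: top face at z=.11; mean grey of the predicted square, in both views, plus bright/orange blob checks
for n,m in(("top",i),("side",j)):
    for y in(-.1452,-.2556):
        q=np.array([proj(n,(.565+a,y+b,.11)) for a,b in((-.017,-.017),(.017,-.017),(.017,.017),(-.017,.017))]).astype(int)
        k=np.zeros(m.shape[:2],np.uint8);cv2.fillConvexPoly(k,q,255);print(n,y,q.tolist(),np.round(cv2.mean(m,k)[:3]))
    h=cv2.inRange(cv2.cvtColor(m,cv2.COLOR_BGR2HSV),(5,120,80),(20,255,255))
    c=cv2.connectedComponentsWithStats(h);print([(s.tolist(),t.round(1).tolist()) for s,t in zip(c[2][1:],c[3][1:]) if s[4]>15])
E
```

```text
t 29.05 pos [ 0.4056 -0.0458  0.2477] yawY 90.07 tilt [ 0.0004 -0.0005] w 0.06955551930481543 0.0 F [-0.7 -0.3 -0.3] q [-0.39 -0.03  1.79 -0.    1.38 -1.96]
trans [ 0.056  0.458 -0.023] drz 0.0015932922809387012
top -0.1452 [[415, 170], [414, 156], [399, 156], [400, 170]] [141. 147. 136.]
top -0.2556 [[462, 170], [461, 156], [447, 156], [447, 170]] [160. 178. 185.]
[([145, 57, 20, 18, 177], [154.5, 66.3]), ([129, 70, 19, 17, 173], [138.1, 78.1]), ([138, 81, 20, 17, 164], [147.7, 89.0]), ([95, 94, 21, 17, 173], [105.0, 101.9]), ([107, 105, 19, 16, 162], [115.7, 112.2]), ([143, 114, 17, 14, 134], [150.7, 120.4]), ([194, 139, 25, 26, 294], [204.4, 152.0]), ([442, 161, 13, 15, 50], [446.1, 169.7]), ([174, 272, 6, 9, 38], [176.3, 275.9])]
side -0.1452 [[297, 141], [286, 142], [286, 147], [297, 146]] [124. 148. 174.]
side -0.2556 [[296, 126], [286, 126], [286, 131], [296, 130]] [158. 178. 192.]
[([336, 70, 8, 10, 25], [339.4, 74.9]), ([347, 77, 12, 3, 18], [353.2, 77.9]), ([287, 136, 11, 8, 73], [291.7, 139.5]), ([287, 152, 12, 20, 156], [292.5, 161.9]), ([0, 267, 64, 74, 3543], [28.6, 301.3]), ([260, 275, 31, 28, 351], [277.9, 287.2])]
```

The side view shows both sticks upright, but the arm blocks the near one from above. I'll move it clear and check once more.

{"fn": "play_rows", "kwargs": {"moves": [{"gripper":0.75,"translation":[0,0.5,0],"dr":[0,0,0]},{"gripper":0.75,"translation":[0,1,0],"dr":[0,0,0]},{"gripper":0.75,"translation":[0,1,0],"dr":[0,0,0]},{"gripper":0.75,"translation":[0,1,0],"dr":[0,0,0]}]}}

```text
time: 29.65
tool_pos: [0.4051, 0.0537, 0.2475]
tool_rot: [-0.0, -0.0, 1.0, -0.0]
force: [0.8, -0.9, 0.2]
grip_width: 0.0697
grasp_force: 0.0
```

```bash
python3 - <<'E'
from h import *
i=read_camera("top")
h=cv2.inRange(cv2.cvtColor(i,cv2.COLOR_BGR2HSV),(5,120,80),(20,255,255))
c=cv2.connectedComponentsWithStats(h);print([(s.tolist(),t.round(1).tolist()) for s,t in zip(c[2][1:],c[3][1:]) if s[4]>15 and s[0]>380])
w=cv2.inRange(cv2.cvtColor(i,cv2.COLOR_BGR2GRAY),160,255)[145:190,385:475]
for r in w[::2]: print("".join("#" if v else "." for v in r))
E
```

```text
[([438, 161, 17, 16, 85], [444.9, 171.9]), ([394, 166, 16, 11, 69], [401.0, 173.6])]
##########################################################################################
##########################################################################################
##########################################################################################
##########################################################################################
##########################################################################################
##################################################..............##########################
.####...........#############..................................###########################
...#............##############.................................###########################
................##############.................................###########################
................##############.................................###########################
................##############.................................###########################
..............
[... 377 characters left out ...]
................................................###############
...........................................................................###############
...........................................................................###############
.........................................................................#################
........................................................................##################
...........................................................................###############
.........................................................................#################
.......................................................................###################
```

Both caps sit exactly where upright sticks should show them. Handing in.

```bash
python3 -c "
from bench import *
print(sign_off())"
```

```text
the job is handed in; nothing more can be done
None
```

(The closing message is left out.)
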